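Line up the jars for filling

ROBOT

A 6-joint arm with a two-finger parallel gripper is mounted at the origin on the work surface. World frame = base frame: x ahead of the robot, y to its left, z up, the work surface at z = 0. Lengths are in m, angles in rad, forces in N, time in s.
With the tool pointing down it reaches from about 0.25 to 0.725 m from the base axis. Payload 4 kg.
Tool frame: the origin (TCP) lies on the centre line of the jaws, within the pads' length; the fingertips stand ahead of it and the grasp point (between the pads) lies 11 mm behind it (bot.tip_extent is the z of the fingertips in the tool frame, in m); z points along the fingers, y is the direction in which the jaws open and shut (so a half turn about z gives the same grasp; the last joint's range is limited). The gripper opens to 85 mm and grips with 20 to 120 N. Pads are 22 mm wide; open, the fingers measure 114 mm over their backs; the gripper's body (76 mm by 85 mm) begins 54 mm behind the grasp point. The pads swing forward as they close: fully open they stand 13 mm farther back than shut.
Start: joints at [1.283, 0.241, 0.005, 1.335, 0, 1.571], TCP at [0.142, 0.479, 0.239] pointing down, gripper open.
Joint ranges: [-2.72, 2.72], [-1.05, 1.87], [-1.09, 1.28], [-1.99, 2.15], [-1.42, 1.44], [-3.14, 3.14]. Speed limits (rad/s): [2.79, 2.79, 3.14, 3.14, 3.14, 3.14].

INTERFACE

Orientations are given as a unit quaternion [x, y, z, w].
In Python, from workcell import bot gives the robot as it stands.
- The arm moves only by the shell command python3 -m jog 'ROWS'. ROWS is JSON, a list that holds one entry, the list of rows, each a list of 7 numbers: the shift along the world's x, y, z in m, then the turn, a rotation vector about the world's x, y, z in degrees, then the closure in counts, from 0 (fully open) to 255 (shut). In form: [[[tx, ty, tz, ax, ay, az, fingers], ...]]. A call has 1 to 10 rows; each row is the pose to reach, as a shift and turn from the pose commanded when the call began; what a row does not reach only later rows make up. A row lasts 1/12 s, in which the tool goes at most 41.7 mm and 7.16 degrees, less where a joint would pass 70% of its speed; a pose out of reach is approached as far as the arm can. A call with a gripper value outside its range is refused whole. The fingers move at their own pace and stop on an object; the grip force is fixed at half the most. Time passes only in rows, so rows that repeat a pose let the fingers close. It gives the time, the measured TCP pose, the force and the opening at its end, in the units of the state.
- bot.get_obs(): the state, without advancing time (a new reading comes with each control period).
- bot.camera(name): name is "side" or "top" or "wrist"; returns the picture (400x640x3 uint8, blue, green, red); there is no depth.
- bot.camera_model(name): a dict with "K" (3x3 intrinsics, pixels), "k1" (the pictures are not rectified: a ray, as slopes to the right and down, at radius r is drawn at 1 + k1 r^2 times it, then the intrinsics apply), "T" (4x4, takes a point from camera to world coordinates). Camera axes: x right, y down, z forward; pixel columns grow to the right and rows downward; lengths in m; the calibration is good to about 2 mm. A picture is of the moment at which its call begins: read the wrist's pose just before it. camera_model takes no time and is no camera call; for the wrist camera it gives the pose at the moment of the call.
- bot.job_done(): hands the job in, once; it reports no verdict.
The state is a dict: "clock": time; "joint_pos": joint angles; "joint_vel": joint speeds; "tau": joint torques, N m; "eef_pos": TCP position; "tool_rot": TCP orientation; "ft_force": force on the tool from outside, world axes, zero at the start; "ft_torque": the same for the moment, N m; "grip_width": finger opening in m.
Only numpy, scipy, OpenCV 4.12 (cv2) and the standard library are available. Lean on these libraries where they do the work, as an engineer would, in place of code of your own. Each camera call takes 0.05 s, during which the arm holds its last target. There are 200 camera calls.

TASK

Three small open jars must stand in a straight, evenly spaced row along the low stop rail, one at each of its three marks; one already stands at the middle mark, so leave it there. Slide the two stray small open jars, which stand on the table between the robot and the rail, one to each of the two free marks, up against the rail or nearly so. Keep them upright and do not pick them up off the table.

Things in the scene. Friction and masses are not known exactly. Their poses are not given: they have to be found in the camera images.
- jar_a_center (a point): first stray jar: empty open black glass jar, 44 mm high, 50 mm across its body (up to 30 mm high), 44 mm across its neck, about 110 g. The point is its centre, 22 mm above the table; z is up, yaw means nothing. It stands among a taller closed bottle (36 mm across) and a wider closed jar (74 mm across). These four are 120 mm or more apart, at world x 0.42 to 0.47 m; the table between them and the row is free.
- jar_b_center (a point): second stray jar, the same as the first (either may go to either mark): empty open black glass jar, 44 mm high, 50 mm across its body (up to 30 mm high), 44 mm across its neck, about 110 g. The point is its centre, 22 mm above the table; z is up, yaw means nothing. 
- jar_mid_center (a point): the jar that already stands against the rail at the middle mark, the same kind: empty open black glass jar, 44 mm high, 50 mm across its body (up to 30 mm high), 44 mm across its neck, about 110 g. The point is its centre, 22 mm above the table; z is up, yaw means nothing. 
- rail: low aluminium stop rail fixed to the table, 320 x 10 x 12 mm high, with three dark marks across its top. Origin: middle of the lower edge of its long face towards the robot, at table height. y runs along the rail, x across it away from the robot. Marks at y = -100, 0, +100 mm; a jar touching the rail there has its centre at x = -25 mm. Place and yaw vary.

How it is judged:
At the end, for the whole second after the job is handed in: One stray jar stands at each outer mark: centre within 15 mm of the mark along the rail and 10 to 40 mm in front of the rail's near face (touching is 25 mm). All three jars upright on the table within 8 degrees; the middle jar within 15 mm of where it was (((x of jar_a_center in the frame of rail between -0.04 and -0.01 m and y of jar_a_center in the frame of rail between 0.085 and 0.115 m and x of jar_b_center in the frame of rail between -0.04 and -0.01 m and y of jar_b_center in the frame of rail between -0.115 and -0.085 m) or (x of jar_a_center in the frame of rail between -0.04 and -0.01 m and y of jar_a_center in the frame of rail between -0.115 and -0.085 m and x of jar_b_center in the frame of rail between -0.04 and -0.01 m and y of jar_b_center in the frame of rail between 0.085 and 0.115 m)) and distance of jar_mid_center from where it was at the start of the episode below 0.015 m and angle between each of jar_a_center, jar_b_center, jar_mid_center's own z axis and vertical below 0.15 rad and height (world z) of each of jar_a_center, jar_b_center, jar_mid_center below 0.03 m).
It fails at once if a stray jar is lifted more than 20 mm off the table (height (world z) of any of jar_a_center, jar_b_center above 0.042 m).
It fails at once if a jar of the row is tipped by more than 25 degrees (angle between any of jar_a_center, jar_b_center, jar_mid_center's own z axis and vertical above 0.44 rad).
It fails at once if the jar already standing at the middle mark is moved by more than 15 mm (distance of jar_mid_center from where it was at the start of the episode above 0.015 m).
It also fails if it takes over 59 s, if anything falls off the work surface, if the arm or the gripper's body presses on something with over 40 N, if the wrist force passes 120 N, or if a joint passes its speed limit or range.

## Working session

There is one attempt and no reset: what is moved stays moved. The work goes in short steps, Python scripts to look and compute and a shell command to move; the robot and the scene stay as the last step left them, time stands still between calls to the robot, and variables do not carry over. Pictures are saved under pics/ and viewed, about 8 in all and at most 12, crops included, and the job is handed in when it is done.

```bash
mkdir -p pics; cat > h.py <<'E'
import numpy as np, cv2
from workcell import bot
def ray(m,u,v):
    K=np.array(m["K"]);k=m["k1"]
    d=np.array([(u-K[0,2])/K[0,0],(v-K[1,2])/K[1,1]]);s=d.copy()
    for _ in range(20): s=d/(1+k*(s@s))
    T=np.array(m["T"]);return T[:3,3],T[:3,:3]@np.array([s[0],s[1],1])
def at(m,u,v,z):
    o,d=ray(m,u,v);return o+d*(z-o[2])/d[2]
def px(m,p):
    T=np.array(m["T"]);c=T[:3,:3].T@(np.array(p)-T[:3,3]);s=c[:2]/c[2];s=s*(1+m["k1"]*(s@s));K=np.array(m["K"])
    return K[0,0]*s[0]+K[0,2],K[1,1]*s[1]+K[1,2]
E
python3 - <<'E'
from h import *
for n in("top","side"):
    cv2.imwrite(f"pics/{n}1.png",bot.camera(n)); print(n,bot.camera_model(n))
print(bot.get_obs(),bot.tip_extent)
E
```

```text
top {'K': array([[420.17162914,   0.        , 315.98888204],
       [  0.        , 420.17162914, 200.19548575],
       [  0.        ,   0.        ,   1.        ]]), 'k1': -0.10447386098487864, 'T': array([[-0.00840392, -0.99035055,  0.13832993,  0.45493872],
       [-0.99995136,  0.00760894, -0.00627483,  0.08220747],
       [ 0.00516174, -0.13837593, -0.99036633,  0.82063245],
       [ 0.        ,  0.        ,  0.        ,  1.        ]])}
side {'K': array([[402.61739881,   0.        , 316.21519453],
       [  0.        , 402.61739881, 204.56990257],
       [  0.        ,   0.        ,   1.        ]]), 'k1': -0.03899444235228091, 'T': array([[ 0.93852646, -0.23712831,  0.25087495,  0.4013349 ],
       [-0.34520329, -0.64818196,  0.67874505, -0.37415063],
       [ 0.00166295, -0.72362305, -0.69019339,  0.50301934],
       [ 0.        ,  0.        ,  0.        ,  1.        ]])}
{'clock': 0.1, 'joint_pos': array([ 1.28305712e+00,  2.41346795e-01,  3.88998912e-03,  1.33518916e+00,
       -2.18641432e-05,  1.57076920e+00]), 'joint_vel': array([ 7.26945587e-05, -1.95750908e-03,  3.43226241e-03,  7.86462948e-04,
       -1.73400598e-03, -4.00910525e-04]), 'tau': array([ 7.54306129e-04, -3.73139656e+01,  2.53009719e+01,  1.08815299e-02,
        1.11121806e-04, -1.69236209e-06]), 'eef_pos': array([0.14174793, 0.47893251, 0.23850923]), 'tool_rot': array([ 1.43360312e-01,  9.89670130e-01, -9.16830517e-04, -1.21788197e-04]), 'ft_force': array([ 0.06478799, -0.37582099, -0.82167701]), 'ft_torque': array([ 0.00585477, -0.01475198,  0.03148123]), 'grip_width': 0.0853067386909845} 0.008
```

View pics/top1.png

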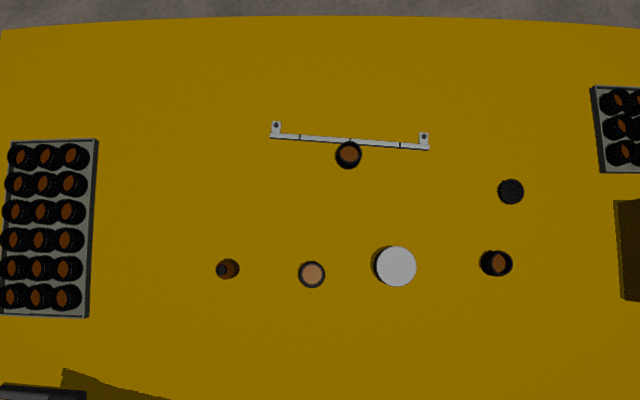

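View pics/side1.png

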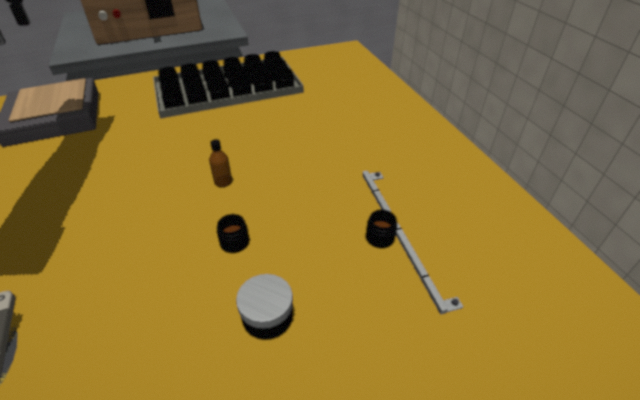

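The top view shows the rail from (270,136) to (428,149), with marks near (299,137), (349,140) and (399,144). The middle jar is at (348,155), and the stray jars are at (312,274) and (496,263). The bottle is at (228,269) and the wide jar at (396,266). The side view agrees with this.

```bash
cat > m.py <<'E'
from h import *
from scipy.optimize import least_squares
def jar(m,img,u,v):
    g=img.max(2); x0,y0=int(u)-24,int(v)-24; c=g[y0:y0+48,x0:x0+48]
    n,l,s,_=cv2.connectedComponentsWithStats((c<70).astype(np.uint8))
    i=1+np.argmax(s[1:,4]); pts=np.argwhere(l==i)[:,::-1].astype(np.int32)
    def cen(h): M=cv2.moments(h);return np.array([M['m10'],M['m01']])/M['m00'],M['m00']
    co,a=cen(cv2.convexHull(pts))
    t=np.linspace(0,6.28,40)
    def mod(p):
        P=[px(m,(p[0]+r*np.cos(q),p[1]+r*np.sin(q),z)) for r,z in((.025,0),(.025,.03),(.022,.044)) for q in t]
        return cen(cv2.convexHull(np.array(P,np.float32)))
    p0=at(m,u,v,.022)[:2]
    for _ in range(10):
        e=co+(x0,y0)-mod(p0)[0]; q=np.array(px(m,(*p0,.022)))+e; p0=at(m,*q,.022)[:2]
    return p0,a,mod(p0)[1]
E
python3 - <<'E'
from m import *
m=bot.camera_model("top");img=cv2.imread("pics/top1.png")
for n,u,v in(("mid",348,155),("A",312,274),("B",496,263)): print(n,jar(m,img,u,v))
for n,u,v in(("bottle",228,269),("wide",396,266),("lid",510,191)): print(n,at(m,u,v,.02))
cv2.imwrite("pics/rail.png",cv2.resize(img[115:175,260:440],None,fx=4.4,fy=4.4,interpolation=cv2.INTER_CUBIC))
E
```

```text
mid (array([0.65884109, 0.00888704]), 668.5, 598.9241123301908)
A (array([0.42687531, 0.08764144]), 545.5, 570.0624938206747)
B (array([ 0.44227046, -0.26853705]), 668.5, 700.8318736613728)
bottle [0.43655085 0.24478589 0.02      ]
wide [ 0.43958843 -0.07355335  0.02      ]
lid [ 0.58220896 -0.30739363  0.02      ]
```

View pics/rail.png

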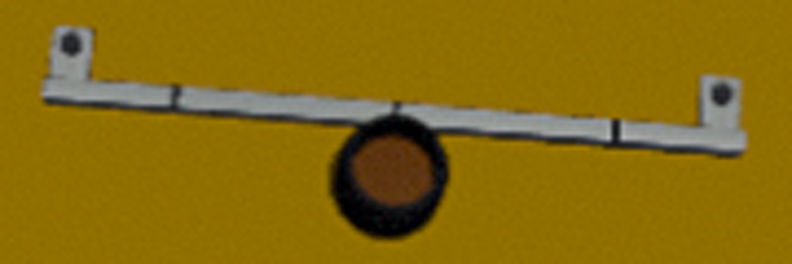

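The crop shows the left mark at crop (176,96), the right mark at (616,131), and the middle jar touching the rail at the middle mark (396,107).

```bash
python3 - <<'E'
from m import *
m=bot.camera_model("top")
L,R,C=[at(m,260+(x+.5)/4.4-.5,115+(y+.5)/4.4-.5,.012)[:2] for x,y in((176,96),(616,131),(397,110))]
d=(L-R);print("len",np.linalg.norm(d),"L,R",L,R,(L+R)/2,C)
d/=np.linalg.norm(d);n=np.array([d[1],-d[0]]);print("yaw of rail y deg",np.degrees(np.arctan2(d[1],d[0])))
for n_,q in(("L",L),("R",R),("M",(L+R)/2)): print(n_,"jar target touching",q-n*.030,"28mm",q-n*.033)
E
```

```text
len 0.19998361611789844 L,R [0.6962643  0.10859633] [ 0.67898685 -0.09063955] [0.68762557 0.00897839] [0.68908445 0.00870086]
yaw of rail y deg 85.04379113302716
L jar target touching [0.66637646 0.11118816] 28mm [0.66338768 0.11144734]
R jar target touching [ 0.64909902 -0.08804772] 28mm [ 0.64611023 -0.08778854]
M jar target touching [0.65773774 0.01157022] 28mm [0.65474896 0.0118294 ]
```

```bash
python3 -m jog '[[[0.285,-0.391,-0.02,0,0,11.5,0],[0.285,-0.391,-0.02,0,0,11.5,0],[0.285,-0.391,-0.02,0,0,11.5,0],[0.285,-0.391,-0.02,0,0,11.5,0],[0.285,-0.391,-0.02,0,0,11.5,0],[0.285,-0.391,-0.02,0,0,11.5,0],[0.285,-0.391,-0.02,0,0,11.5,0],[0.285,-0.391,-0.02,0,0,11.5,0],[0.285,-0.391,-0.02,0,0,11.5,0],[0.285,-0.391,-0.02,0,0,11.5,0]]]'; python3 -c "
from h import *;o=bot.get_obs();print(o['eef_pos'],o['tool_rot'],bot.camera_model('wrist')['T'])"
```

```text
clock: 0.93
eef_pos: [0.3862, 0.143, 0.222]
tool_rot: [0.044, 0.999, 0.0, -0.0]
ft_force: [0.5, 0.4, -0.6]
grip_width: 0.0855
[0.38623378 0.1429793  0.22200231] [ 4.35093838e-02  9.99053013e-01  5.26164498e-05 -8.83419181e-05] [[ 8.68848999e-02  9.41990097e-01  3.24200047e-01  3.03592590e-01]
 [ 9.96218235e-01 -8.19944214e-02 -2.87427122e-02  1.49260275e-01]
 [-4.92755029e-04  3.25471306e-01 -9.45551789e-01  3.55666314e-01]
 [ 0.00000000e+00  0.00000000e+00  0.00000000e+00  1.00000000e+00]]
```

```bash
python3 -m jog '[[[0.03,-0.04,-0.05,0,0,0,0],[0.03,-0.04,-0.09,0,0,0,0],[0.03,-0.04,-0.09,0,0,0,0],[0.03,-0.04,-0.09,0,0,0,0]]]'; python3 - <<'E'
from m import *
m=bot.camera_model("wrist");i=bot.camera("wrist");p=[px(m,(*q,.022)) for q in((.4269,.0876),)];print(p)
for q in p: cv2.circle(i,tuple(int(round(c)) for c in q),3,(0,255,0),-1)
t=np.linspace(0,6.28,60)
for r,z in((.025,.03),(.022,.044)):
  cv2.polylines(i,[np.array([px(m,(.4269+r*np.cos(a),.0876+r*np.sin(a),z)) for a in t],int)],True,(255,255,0))
cv2.imwrite("pics/w1.png",i);print(bot.get_obs()['eef_pos'])
E
```

```text
clock: 1.27
eef_pos: [0.4125, 0.1025, 0.1276]
tool_rot: [0.045, 0.999, -0.002, -0.005]
ft_force: [-1.2, -0.0, 0.1]
grip_width: 0.0853
[(np.float64(301.6911920585222), np.float64(214.9995326893417))]
[0.4135381  0.10369025 0.12993682]
```

View pics/w1.png

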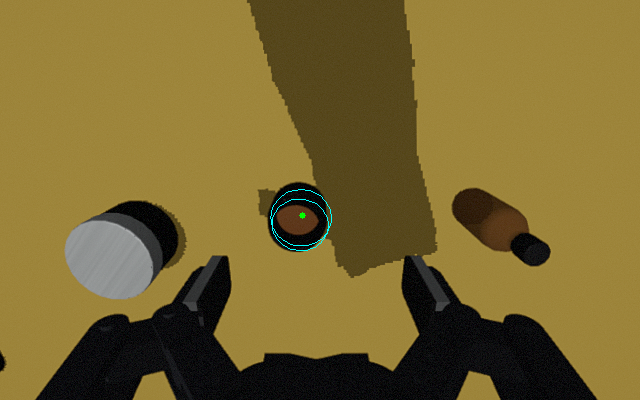

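The wrist view shows jar A near (299,216), about 3 px left of the model's outline, so I take y as about 0.085. The fingers will straddle it with nothing in the way.

```bash
python3 -m jog '[[[0.0135,-0.018,-0.03,0,0,0,0],[0.0135,-0.018,-0.06,0,0,0,0],[0.0135,-0.018,-0.08,0,0,0,0],[0.0135,-0.018,-0.1,0,0,0,0],[0.0135,-0.018,-0.107,0,0,0,0],[0.0135,-0.018,-0.107,0,0,0,0],[0.0135,-0.018,-0.107,0,0,0,0]]]'; python3 -c "
from workcell import bot;print(bot.tip_extent)"
```

```text
clock: 1.9
eef_pos: [0.4301, 0.0878, 0.0265]
tool_rot: [0.043, 0.999, 0.0, 0.001]
ft_force: [0.8, -0.0, 0.1]
grip_width: 0.0854
0.008
```

```bash
python3 -m jog '[[[-0.002,-0.002,-0.003,0,0,0,50],[-0.002,-0.002,-0.003,0,0,0,80],[-0.002,-0.002,-0.003,0,0,0,100],[-0.002,-0.002,-0.003,0,0,0,120],[-0.002,-0.002,-0.003,0,0,0,140],[-0.002,-0.002,-0.003,0,0,0,140],[-0.002,-0.002,-0.003,0,0,0,140],[-0.002,-0.002,-0.003,0,0,0,140]]]'; python3 - <<'E'
from m import *
cv2.imwrite("pics/w2.png",bot.camera("wrist"));cv2.imwrite("pics/t2.png",bot.camera("top")[200:330,240:400]);print(bot.tip_extent,bot.get_obs())
E
```

```text
clock: 2.57
eef_pos: [0.4279, 0.085, 0.0236]
tool_rot: [0.044, 0.999, 0.0, 0.001]
ft_force: [-2.5, -0.1, 8.1]
grip_width: 0.0476
0.008 {'clock': 2.6667, 'joint_pos': array([ 1.96173443e-01,  3.44545636e-01, -4.89526570e-01,  7.35011647e-01,
        1.85953181e-05,  2.83336139e-01]), 'joint_vel': array([-0.00122146, -0.00035492,  0.00134631, -0.00249556, -0.00043554,
        0.00267949]), 'tau': array([-2.20848699e-03, -3.16665173e+01,  1.71431941e+01, -9.12857596e-01,
        5.83427303e-03,  1.81639893e-02]), 'eef_pos': array([0.42782729, 0.08502742, 0.02358418]), 'tool_rot': array([4.35675299e-02, 9.99050117e-01, 2.12357451e-04, 8.29537143e-04]), 'ft_force': array([-1.89286494, -1.56342694,  8.90253643]), 'ft_torque': array([-0.05354517,  0.45046155,  0.02034519]), 'grip_width': 0.04783478042447831}
```

View pics/w2.png

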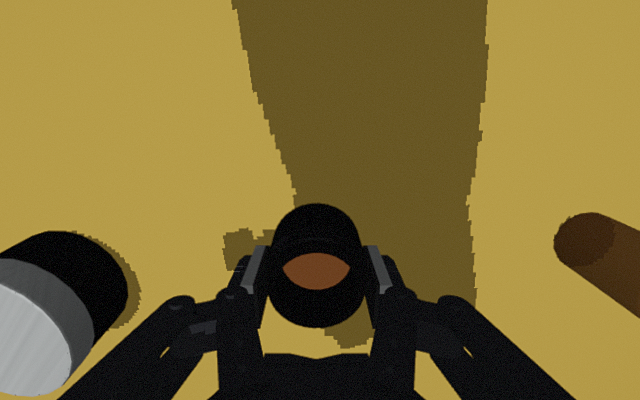

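Jar A is held between the pads and centred near (316,265), still on the table. Next I slide it to the left mark.

```bash
python3 -m jog '[[[0.012,0.001,0,0,0,0,140],[0.03,0.003,0,0,0,0,140],[0.05,0.006,0,0,0,0,140],[0.072,0.008,0,0,0,0,140],[0.094,0.011,0,0,0,0,140],[0.116,0.013,0,0,0,0,140],[0.138,0.016,0,0,0,0,140],[0.156,0.018,0,0,0,0,140],[0.17,0.019,0,0,0,0,140],[0.18,0.02,0,0,0,0,140]]]'; python3 -c "
from workcell import bot;o=bot.get_obs();print(o['eef_pos'],o['tool_rot'],o['ft_force'],o['grip_width'])"
```

```text
clock: 3.5
eef_pos: [0.6074, 0.1049, 0.0237]
tool_rot: [0.044, 0.999, 0.0, -0.001]
ft_force: [-7.5, 0.2, 11.3]
grip_width: 0.0476
[0.60736072 0.1049461  0.02365763] [ 4.36048866e-02  9.99048658e-01  7.12127583e-05 -6.22586512e-04] [-7.47192625  0.17665404 11.31959022] 0.047554722377940215
```

Smooth. Now the final approach, aiming at TCP (0.663, 0.1115).

```bash
python3 -m jog '[[[0.008,0.001,0,0,0,0,140],[0.018,0.002,0,0,0,0,140],[0.028,0.0035,0,0,0,0,140],[0.037,0.0045,0,0,0,0,140],[0.045,0.0055,0,0,0,0,140],[0.051,0.006,0,0,0,0,140],[0.054,0.0065,0,0,0,0,140],[0.0545,0.0065,0,0,0,0,140],[0.0545,0.0065,0,0,0,0,140]]]'; python3 - <<'E'
from m import *
i=bot.camera("wrist");cv2.imwrite("pics/w3.png",i)
E
```

```text
clock: 4.25
eef_pos: [0.6615, 0.1114, 0.0237]
tool_rot: [0.044, 0.999, 0.0, -0.0]
ft_force: [-3.3, -0.0, 6.7]
grip_width: 0.048
```

View pics/w3.png

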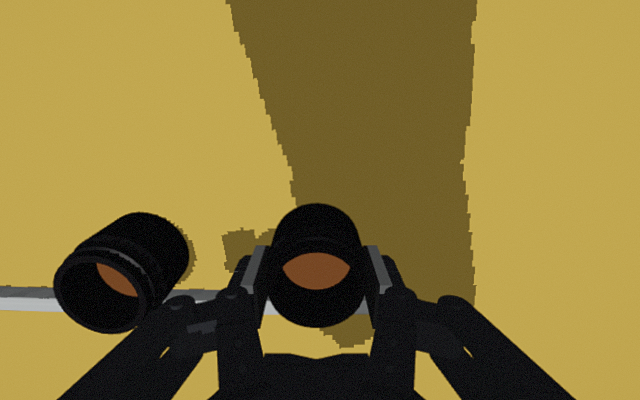

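The picture shows jar A upright against the rail line, with the middle jar clear of the finger on the left, at (110,290). I'll open only part way and then rise.

```bash
python3 -m jog '[[[0,0,0,0,0,0,110],[0,0,0,0,0,0,70],[0,0,0,0,0,0,60],[0,0,0,0,0,0,60],[0,0,0,0,0,0,60]]]' && python3 -m jog '[[[0,0,0.02,0,0,0,60],[0,0,0.05,0,0,0,60],[0,0,0.09,0,0,0,60],[0,0,0.12,0,0,0,60],[0,0,0.12,0,0,0,60]]]'; python3 - <<'E'
from m import *
i=bot.camera("top");cv2.imwrite("pics/t3.png",i);print(bot.get_obs()['eef_pos'])
w=bot.camera("wrist");cv2.imwrite("pics/w4.png",w)
m=bot.camera_model("top"); print("B",jar(m,i,496,263))
E
```

```text
clock: 4.72
eef_pos: [0.6617, 0.1114, 0.0219]
tool_rot: [0.044, 0.999, -0.0, -0.0]
ft_force: [0.3, 0.2, -0.2]
grip_width: 0.0656
clock: 5.13
eef_pos: [0.6662, 0.1122, 0.1508]
tool_rot: [0.044, 0.999, 0.001, 0.007]
ft_force: [1.5, -0.7, 0.8]
grip_width: 0.0655
[0.66490546 0.11195768 0.14746688]
B (array([ 0.44223212, -0.26850283]), 672.5, 700.8303766583558)
```

View pics/w4.png

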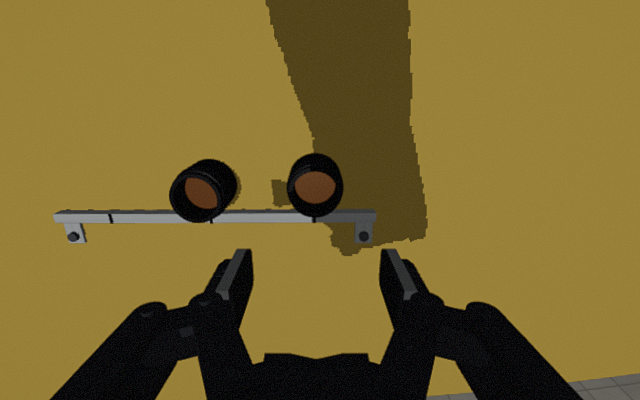

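Jar A stands upright at the left mark, with jar at (315,185) and the mark at (314,218). The middle jar is undisturbed. Next is jar B.

```bash
python3 -m jog '[[[-0.02,-0.035,0.01,0,0,0,0],[-0.22,-0.38,0.01,0,0,0,0],[-0.22,-0.38,0.01,0,0,0,0],[-0.22,-0.38,0.01,0,0,0,0],[-0.22,-0.38,0.01,0,0,0,0],[-0.22,-0.38,0.01,0,0,0,0],[-0.22,-0.38,0.01,0,0,0,0],[-0.22,-0.38,0.01,0,0,0,0],[-0.22,-0.38,0.01,0,0,0,0],[-0.22,-0.38,0.01,0,0,0,0]]]' && python3 -m jog '[[[-0.001,-0.001,-0.02,0,0,0,0],[-0.001,-0.001,-0.03,0,0,0,0],[-0.001,-0.001,-0.03,0,0,0,0]]]'; python3 - <<'E'
from m import *
m=bot.camera_model("wrist");o=bot.get_obs();i=bot.camera("wrist");print(px(m,(.4422,-.2685,.022)))
t=np.linspace(0,6.28,60)
for r,z in((.025,0),(.025,.03),(.022,.044)):
  cv2.polylines(i,[np.array([px(m,(.4422+r*np.cos(a),-.2685+r*np.sin(a),z)) for a in t],int)],True,(255,255,0))
cv2.imwrite("pics/w5.png",i);print(o['eef_pos'],o['tool_rot'])
E
```

```text
clock: 6.07
eef_pos: [0.4512, -0.2488, 0.1503]
tool_rot: [0.043, 0.999, 0.001, -0.002]
ft_force: [0.4, -0.3, 0.0]
grip_width: 0.0855
clock: 6.32
eef_pos: [0.4496, -0.2477, 0.1182]
tool_rot: [0.044, 0.999, 0.002, -0.004]
ft_force: [0.7, 0.3, 0.1]
grip_width: 0.0852
(np.float64(289.9509906758568), np.float64(194.57320091031855))
[ 0.44963538 -0.24765702  0.11820285] [ 0.04413692  0.99901663  0.00208574 -0.00365434]
```

View pics/w5.png

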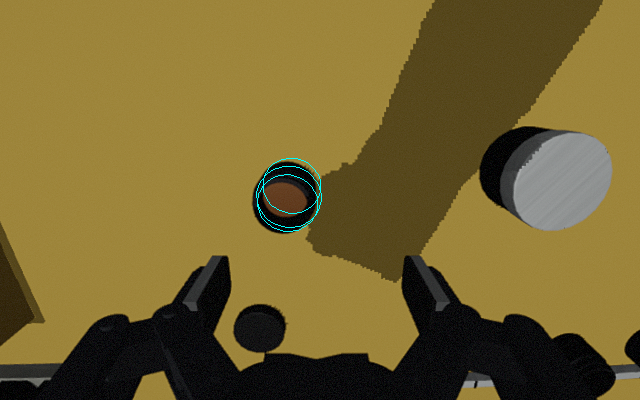

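Jar B is near (287,197), about 2–3 mm off the model, so I correct to (0.444, -0.2705). The flat black object at (260,328) stays clear.

```bash
python3 -m jog '[[[-0.0055,-0.0225,-0.01,0,0,0,0],[-0.0055,-0.0225,-0.04,0,0,0,0],[-0.0055,-0.0225,-0.065,0,0,0,0],[-0.0055,-0.0225,-0.085,0,0,0,0],[-0.0055,-0.0225,-0.0935,0,0,0,0],[-0.0055,-0.0225,-0.0935,0,0,0,0],[-0.0055,-0.0225,-0.0935,0,0,0,0]]]'
```

```text
clock: 6.95
eef_pos: [0.4479, -0.2706, 0.0289]
tool_rot: [0.042, 0.999, 0.0, -0.0]
ft_force: [0.4, -0.4, -0.0]
grip_width: 0.0855
```

```bash
python3 -m jog '[[[-0.004,0,-0.0055,0,0,0,40],[-0.004,0,-0.0055,0,0,0,70],[-0.004,0,-0.0055,0,0,0,90],[-0.004,0,-0.0055,0,0,0,110],[-0.004,0,-0.0055,0,0,0,140],[-0.004,0,-0.0055,0,0,0,140],[-0.004,0,-0.0055,0,0,0,140],[-0.004,0,-0.0055,0,0,0,140]]]';python3 -c "
from h import *;print(bot.get_obs()['tool_rot']);cv2.imwrite('pics/w6.png',bot.camera('wrist'))"
```

```text
clock: 7.62
eef_pos: [0.4436, -0.2718, 0.0246]
tool_rot: [0.044, 0.999, -0.0, 0.001]
ft_force: [-1.6, 1.2, 5.5]
grip_width: 0.0474
[ 4.36369317e-02  9.99047089e-01 -3.47574134e-04  7.82375840e-04]
```

View pics/w6.png

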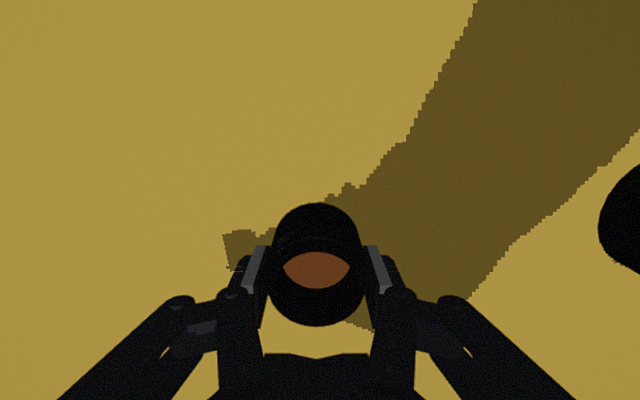

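Jar B is held and centred like A. I'll slide it to a point 45 mm in front of the right mark, then straight in.

```bash
python3 -m jog '[[[0.009,0.011,0,0,0,0,140],[0.025,0.03,0,0,0,0,140],[0.043,0.052,0,0,0,0,140],[0.062,0.075,0,0,0,0,140],[0.082,0.099,0,0,0,0,140],[0.102,0.123,0,0,0,0,140],[0.12,0.145,0,0,0,0,140],[0.138,0.166,0,0,0,0,140],[0.15,0.18,0,0,0,0,140],[0.1565,0.188,0,0,0,0,140]]]' && python3 -m jog '[[[0,0,0,0,0,0,140],[0,0,0,0,0,0,140]]]'
```

```text
clock: 8.5
eef_pos: [0.6016, -0.0827, 0.0246]
tool_rot: [0.043, 0.999, -0.001, 0.001]
ft_force: [-4.0, -4.9, 8.6]
grip_width: 0.0475
clock: 8.67
eef_pos: [0.6019, -0.0825, 0.0247]
tool_rot: [0.043, 0.999, 0.001, 0.002]
ft_force: [2.3, 3.2, 4.4]
grip_width: 0.0477
```

```bash
python3 -m jog '[[[0.007,-0.001,0,0,0,0,140],[0.016,-0.002,0,0,0,0,140],[0.025,-0.003,0,0,0,0,140],[0.034,-0.004,0,0,0,0,140],[0.04,-0.005,0,0,0,0,140],[0.0425,-0.005,0,0,0,0,140],[0.0425,-0.005,0,0,0,0,140],[0.0425,-0.005,0,0,0,0,140]]]' && python3 -m jog '[[[0,0,0,0,0,0,110],[0,0,0,0,0,0,70],[0,0,0,0,0,0,60],[0,0,0,0,0,0,60],[0,0,0,0,0,0,60]]]' && python3 -m jog '[[[0,0,0.02,0,0,0,60],[0,0,0.05,0,0,0,60],[0,0,0.09,0,0,0,60],[0,0,0.12,0,0,0,60],[-0.14,0,0.12,0,0,0,60],[-0.14,0,0.12,0,0,0,60],[-0.14,0,0.12,0,0,0,60],[-0.14,0,0.12,0,0,0,60],[-0.14,0,0.12,0,0,0,60]]]'; python3 - <<'E'
from m import *
i=bot.camera("top");m=bot.camera_model("top")
n=np.array([.99626,-.0865]);d=np.array([.0865,.99626]);O=np.array([.68763,.00898])-.005*n
for k,p in(("A",(.6615,.1114)),("mid",(.6577,.0116)),("B",(.6445,-.0875))):
    q=jar(m,i,*px(m,(*p,.022)))
    print(k,q,"rail x,y",(q[0]-O)@n,(q[0]-O)@d)
cv2.imwrite("pics/t7.png",cv2.resize(i[105:185,250:450],None,fx=4,fy=4,interpolation=cv2.INTER_CUBIC))
E
```

```text
clock: 9.33
eef_pos: [0.6404, -0.0896, 0.0246]
tool_rot: [0.044, 0.999, 0.0, -0.001]
ft_force: [-5.9, 0.9, 10.8]
grip_width: 0.0477
clock: 9.75
eef_pos: [0.6417, -0.0889, 0.0227]
tool_rot: [0.044, 0.999, 0.0, -0.0]
ft_force: [-0.3, -0.9, 0.2]
grip_width: 0.0652
clock: 10.5
eef_pos: [0.4973, -0.0882, 0.1428]
tool_rot: [0.044, 0.999, 0.0, -0.002]
ft_force: [0.6, 0.0, -0.5]
grip_width: 0.0652
A (array([0.66076576, 0.11345241]), 546.0, 595.5195357226767) rail x,y -0.0308005495141602 0.10175792697407064
mid (array([0.65747515, 0.01265407]), 561.0, 598.000447885599) rail x,y -0.025359794607185154 0.0010519359675019704
B (array([ 0.63905965, -0.08718859]), 572.5, 617.6590941052418) rail x,y -0.035070028534984574 -0.10001025657956215
```

View pics/t7.png

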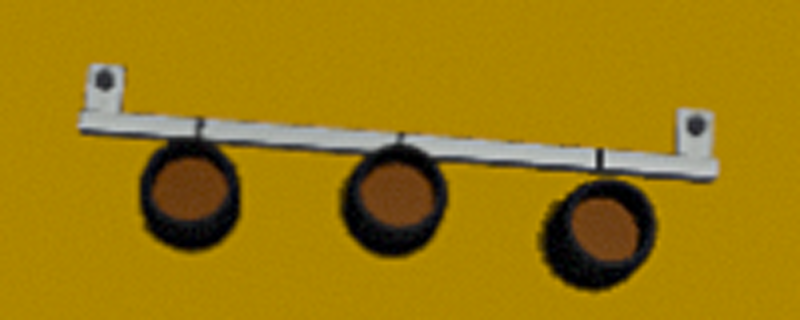

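All three jars are upright and centred at their marks. Jar B is about 35 mm in front of the rail face, only 5 mm inside the limit, so I'll regrip it and nudge it roughly 7 mm closer.

```bash
python3 -m jog '[[[0.04,0,0,0,0,0,60],[0.08,0,0,0,0,0,60],[0.12,0,0,0,0,0,60],[0.1435,0,0,0,0,0,60],[0.1435,0,0,0,0,0,60],[0.1435,0,0,0,0,0,60]]]' && python3 -m jog '[[[0,0,-0.03,0,0,0,60],[0,0,-0.06,0,0,0,60],[0,0,-0.09,0,0,0,60],[0,0,-0.11,0,0,0,60],[0,0,-0.118,0,0,0,60],[0,0,-0.118,0,0,0,60]]]'
```

```text
clock: 11.05
eef_pos: [0.6477, -0.0883, 0.1416]
tool_rot: [0.043, 0.999, 0.0, -0.0]
ft_force: [-0.2, -1.0, -0.4]
grip_width: 0.0657
clock: 11.55
eef_pos: [0.6432, -0.0883, 0.0227]
tool_rot: [0.044, 0.999, 0.0, -0.003]
ft_force: [0.9, -1.0, 0.7]
grip_width: 0.0652
```

```bash
python3 -m jog '[[[0,0,0.002,0,0,0,80],[0,0,0.002,0,0,0,110],[0,0,0.002,0,0,0,140],[0,0,0.002,0,0,0,140],[0,0,0.002,0,0,0,140],[0.002,0,0.002,0,0,0,140],[0.005,-0.0005,0.002,0,0,0,140],[0.008,-0.001,0.002,0,0,0,140],[0.008,-0.001,0.002,0,0,0,140],[0.008,-0.001,0.002,0,0,0,140]]]' && python3 -m jog '[[[0,0,0,0,0,0,110],[0,0,0,0,0,0,70],[0,0,0,0,0,0,60],[0,0,0,0,0,0,60],[0,0,0,0,0,0,60]]]' && python3 -m jog '[[[0,0,0.02,0,0,0,60],[0,0,0.05,0,0,0,60],[0,0,0.09,0,0,0,60],[0,0,0.12,0,0,0,60],[-0.14,0,0.12,0,0,0,60],[-0.14,0,0.12,0,0,0,60],[-0.14,0,0.12,0,0,0,60],[-0.14,0,0.12,0,0,0,60],[-0.14,0,0.12,0,0,0,60]]]'; python3 - <<'E'
from m import *
i=bot.camera("top");m=bot.camera_model("top")
n=np.array([.99626,-.0865]);d=np.array([.0865,.99626]);O=np.array([.68763,.00898])-.005*n
for k,p in(("A",(.6615,.1114)),("mid",(.6577,.0116)),("B",(.6465,-.0875))):
    q=jar(m,i,*px(m,(*p,.022)))
    print(k,q,"rail x,y",(q[0]-O)@n,(q[0]-O)@d)
cv2.imwrite("pics/t8.png",cv2.resize(i[105:185,250:450],None,fx=4,fy=4,interpolation=cv2.INTER_CUBIC))
E
```

```text
clock: 12.38
eef_pos: [0.6535, -0.0895, 0.0303]
tool_rot: [0.044, 0.999, -0.0, 0.0]
ft_force: [-4.9, 0.8, 10.7]
grip_width: 0.0468
clock: 12.8
eef_pos: [0.6539, -0.0895, 0.0272]
tool_rot: [0.044, 0.999, -0.0, 0.0]
ft_force: [0.6, -0.9, -0.1]
grip_width: 0.0655
clock: 13.55
eef_pos: [0.509, -0.0892, 0.1469]
tool_rot: [0.044, 0.999, 0.0, -0.002]
ft_force: [-1.0, -0.3, -0.6]
grip_width: 0.0657
A (array([0.66090901, 0.11335953]), 549.5, 595.5511533035897) rail x,y -0.030649802904148 0.10167778421522375
mid (array([0.65730484, 0.01287727]), 555.5, 597.9265548216645) rail x,y -0.025548780022790832 0.0012595642570620126
B (array([ 0.64780686, -0.08660847]), 608.0, 618.4271521980409) rail x,y -0.02640571743556703 -0.09867567321258709
```

View pics/t8.png

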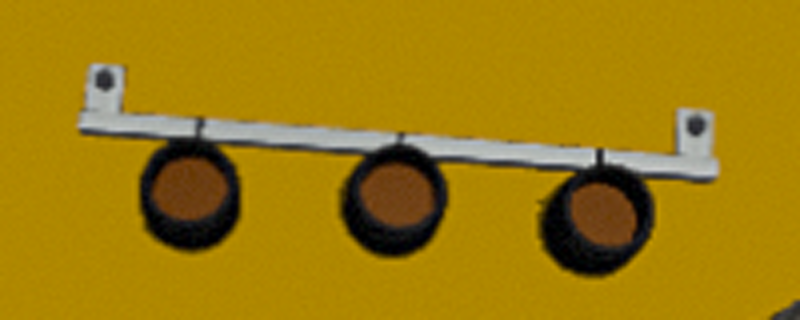

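The jars stand upright on their marks: crop (190,190), (395,200) and (598,218). Everything is within limits, so I'm handing in.

```bash
python3 -c "
from workcell import bot;print(bot.job_done())"
```

```text
the job is handed in; nothing more can be done
None
```

I gripped each stray jar low on its body and slid it along the table: jar A to the +100 mm mark and jar B to the -100 mm mark. Jar B first stopped about 35 mm in front of the rail, only 5 mm inside the limit, so I regripped it and moved it about 9 mm closer. I handed the job in at about 13.6 s.

The last top-camera check gave these positions in the rail frame, with a calibration good to about 2 mm:

| Jar | x (mm) | y (mm) |
|---|---|---|
| A | -31 | +102 |
| B | -26 | -99 |
| Middle | -26 | +1 |

- **Upright:** All three jars look upright in the last picture.
- **Middle jar:** My first automatic reading of it differs from the last by about 4 mm. I put this down to the rail and shadow blending into that outline, because the jar looked undisturbed and nothing came near it.
- **Forces:** The largest wrist force I saw was about 14 N.
- **Disagreement:** The wrist and top cameras differed by 2–3 mm on where the stray jars started. The tool also ended up to 5 mm away from where I aimed it, which is within what the task needs.

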